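Fit the gel comb to the casting cassette and hold it snug for marking

ROBOT

A 6-joint arm with a two-finger parallel gripper is mounted at the origin on a cart in front of the work surface, level with it; the furniture and walls round the work are solid. World frame = base frame: x ahead of the robot, y to its left, z up, the work surface at z = 0. Lengths are in mm, angles in rad, forces in N, time in s.
With the tool pointing down it reaches from about 350 to 975 mm from the base axis. Payload 7.1 kg.
Tool frame: the origin (TCP) lies at the very end of the fingers, on their centre line; the grasp point (between the pads) lies 19 mm behind it; z points along the fingers, y is the line along which they close (so a half turn about z gives the same grasp; the last joint's range is limited). The gripper opens to 88 mm and grips with 3 to 60 N. Pads are 20 mm wide; open, the fingers measure 115 mm over their backs; the gripper's body (75 mm by 178 mm) begins 61 mm behind the grasp point.
Start: joints at [-1.156, 0.423, 1.63, -0, 1.089, -0.019], TCP at [262.716, -567.085, 222.675] pointing down, gripper open.
Joint ranges: [-3, 3], [-0.9, 2.11], [0.09, 2.58], [-1.31, 4.45], [0.11, 2.69], [-2.54, 2.54]. Speed limits (rad/s): [2.39, 2.39, 3.01, 3.14, 3.14, 3.14].

INTERFACE

Orientations are given as a rotation vector (axis times angle).
In Python, from workcell import ctrl gives the robot as it stands. The module is installed in compiled form; this text tells all that it offers.
- The arm moves only by the shell command python3 -m inch 'ROWS'. ROWS is JSON, a list of rows, each a list of 7 numbers: the shift along the tool's x, y, z scaled (see below), then the turn, a rotation vector about the tool's x, y, z scaled (see below), then the closure, from -1 (fully open) to 1 (shut). In form: [[tx, ty, tz, wx, wy, wz, hand], ...]. A call has 1 to 10 rows; each row is the pose to reach, as a shift and turn from the pose commanded when the call began, along the tool's axes at that moment; what a row does not reach only later rows make up. The controller multiplies each number of a shift by 0.15 m and each number of a turn by pi/4 rad. A row lasts 1/8 s, in which the tool goes at most 62.5 mm and 10.7 degrees, less where a joint would pass 70% of its speed; a pose out of reach is approached as far as the arm can. A call with a number of a shift or a turn outside -1 to 1 is refused whole. A call with a gripper value outside its range is refused whole. The fingers move at their own pace and stop on an object; the grip force is fixed at half the most. Time passes only in rows, so rows that repeat a pose let the fingers close. It gives the time, the measured TCP pose, the force, the opening and the grip force at its end, in the units of the state.
- ctrl.get_obs(): the state, without advancing time (a new reading comes with each control period).
- ctrl.get_image(name): name is "scene" or "side" or "wrist"; returns the picture (480x640x3 uint8, red, green, blue); there is no depth.
- ctrl.camera_params(name): a dict with "vfov" (degrees; the focal length in pixels is half the picture's height over the tangent of half this angle, whatever the lens; pixels are square), "cx", "cy" (the principal point, pixels), "eye" and "attitude" of the camera in the world; the wrist camera has in their place "tool_from_camera" (4x4, takes a point from camera to tool coordinates, whose origin is the TCP and whose axes are the flange's). Camera axes: x right, y up, looking along -z (the intrinsics and any distortion apply to the point x, -y, -z); pixel columns grow to the right and rows downward; lengths in mm; the calibration is good to about 2 mm. A picture is of the moment at which its call begins: read the wrist's pose just before it. camera_params takes no time and is no camera call.
- ctrl.close_job(): hands the job in; it is judged then, once.
The state is a dict: "t": time; "qpos": joint angles; "qvel": joint speeds; "joint_torque": joint torques, N m; "ee_pos": TCP position; "orientation": TCP orientation; "ft_force": force on the tool from outside, world axes, zero at the start; "moment": the same for the moment, N m; "width": finger opening in mm; "grasp_force": force on a finger pad.
Only numpy, scipy, OpenCV 4.12 (cv2) and the standard library are available. Lean on these libraries where they do the work, as an engineer would, in place of code of your own. Each camera call takes 0.05 s, during which the arm holds its last target. There are 200 camera calls.

TASK

I want to mark the pouring level on the gel cassette. Take the five-tooth comb (the one with the wide grip) out of the comb rack, leave the ten-tooth comb in its place, and slide it gently, teeth down, into the slot between the two upright glass plates until it drags snugly between them and its bar is only a few millimetres above the edge of the shorter front glass, but do not drive the bar down onto the glass. Finish still gripping the comb, holding it still and upright at that depth while I mark the glass.

Things in the scene. Friction and masses are not known exactly. Their poses are not given: they have to be found in the camera images.
- comb_five: wanted comb, white plastic, 100 x 9 x 72 mm high, about 35 g, loose, upright in the rack with its tooth tips 12 mm over the bench. Origin: middle of the tooth tips; z up to the grip, y along the tooth row, -x the bar side. Five broad teeth, row 78 mm wide, 2 mm thick (x -1..+1 mm), rounded tips, z 0..12 mm; above them a solid web to z=30 mm, then the bar (z 30..38) and the grip tab (z 38..72)
- comb_five_grip (a point): where to pinch the grip tab, in its upper part (x=-3.5, z=63 mm in the comb). The tab is 60 mm wide (y) and 9 mm thick (x -8..+1 mm): fingers on its +x and -x faces, from above. Tab top 9 mm above this point, bar top 25 mm below
- comb_five_bar (a point): the level of the bar's underside (z=30 mm in the comb, mid-blade); its height over slot tells the depth. Bar 100 mm long, x -8..+1 mm. Below it the web's front face slopes from x=-1 mm at z=10 to x=-5 mm at z=30 (2 to 6 mm thick; the back is flat at x=+1), so it wedges in the slot: first drag with this point about 8 mm over the slot, then 4 N of push at 7 mm growing to about 10 N at 1 mm
- comb_ten: the other comb, to be left alone: same body, origin and axes, but ten narrow teeth and a narrow grip tab 28 mm wide (y)
- comb_rack: grey comb rack 134 x 118 x 52 mm, fixed; origin at the centre of its underside, combs lie along its y; three notch pairs at x=-40, 0, +40 mm, 12 wide and 10 deep, open at the top; the combs stand in the outer two, either way round, both with the bar side to -x
- casting_stand: grey casting stand, base 112 x 146 mm, fixed; origin at the centre of its underside; -x is its front. Two uprights (y=+-54..67, to 101 mm high) frame the glass cassette, leaf springs on the front press the front glass shut; clamp knobs stick out at the sides to y=+-81
- slot (a point): middle of the slot between the glasses at the level of the front glass's top edge (96 mm over the bench); frame as the stand's: y along the slot, z up, +x to the back. Slot 4 mm wide (x -2..+2 mm), 88 mm long between white spacers, open at the top. Glasses 4 mm thick, top edges rounded (2 mm); the back one is 8 mm higher. The cassette slides up to 4 mm in the stand along x (0.6 N), following the comb
- felt_marker: black-capped white felt marker, 135 mm long, 17 mm thick, lying loose in front of the stand; a bystander; origin under its middle
- front_glass (a joint): tilt of the short front glass (104 x 74 mm) about its foot, rad: 0 = shut by its springs (about 2.5 N at the edge), grows as the comb's sloping face presses it open, 0.014 = 1 mm at the top edge, about 3.5 N more per mm. Single readings scatter by some 0.01 rad

How it is judged (in metres and radians):
On the way, in this order (a step that is already met when the one before it is completed fails the run):
1. the five-tooth comb is gripped and lifted clear above the rack (contact force between comb_five and the fingers above 1 N and height (world z) of comb_five above 0.06 m), for 0.1 s.
2. its teeth are in the slot between the glasses, not yet dragging (y of comb_five in the frame of slot between -0.007 and 0.007 m and x of comb_five in the frame of slot between -0.003 and 0.003 m and z of comb_five in the frame of slot between -0.02 and -0.004 m and value of joint front_glass below 0.003 rad and contact force between comb_five and the fingers above 1 N), for 0.05 s.
At the end, for the whole second after the job is handed in: The five-tooth comb is gripped, still and upright (6 deg), teeth in the slot, bar underside 1 to 7 mm above the front glass's edge, pressed snugly between both glasses: front glass sprung open at least 0.002 rad with 2 to 20 N on it, the flat back within 0.7 mm of the back glass (y of comb_five in the frame of slot between -0.007 and 0.007 m and x of comb_five in the frame of slot between -0.003 and 0.003 m and z of comb_five_bar in the frame of slot between 0.001 and 0.007 m and value of joint front_glass above 0.002 rad and contact force between comb_five and front_glass between 2 and 20 N and x of each of comb_five, comb_five_bar in the frame of slot above 0.0003 m and contact force between comb_five and the fingers above 2 N and angle between comb_five's own z axis and vertical below 0.1 rad and linear speed of comb_five below 0.01 m/s); the arm keeps its last pose, push and grip.
It fails at once if the glass is pushed harder than 35 N (contact force between comb_five and casting_stand above 35 N).
It fails at once if the ten-tooth comb is pulled out of its place (distance of comb_ten from where it was at the start of the episode above 0.012 m).
It fails at once if the marker is knocked away (distance of felt_marker from where it was at the start of the episode above 0.03 m).
It also fails if it takes over 48 s, if anything falls off the work surface, if the arm or the gripper's body presses on something with over 40 N, if the wrist force passes 120 N, or if a joint passes its speed limit or range.

## Working session

There is one attempt and no reset: what is moved stays moved. The work goes in short steps, Python scripts to look and compute and a shell command to move; the robot and the scene stay as the last step left them, time stands still between calls to the robot, and variables do not carry over. Pictures are saved under pics/ and viewed, at most 14 in all, crops included, and the job is handed in when it is done.

```bash
mkdir -p pics
python3 - <<'E'
from workcell import ctrl
import cv2
for n in ["scene","side","wrist"]:
    cv2.imwrite(f"pics/{n}0.png",ctrl.get_image(n)[:,:,::-1]); print(n,ctrl.camera_params(n))
print(ctrl.get_obs())
E
```

```text
scene {'vfov': 46.84916644243277, 'cx': 317.30950947386964, 'cy': 237.96298627749047, 'eye': array([-95.51310067, 584.71709344, 590.95478355]), 'attitude': array([ 0.51560663, -1.15883966, -2.10633477])}
side {'vfov': 52.822356906313246, 'cx': 325.86536268273323, 'cy': 236.02278940237454, 'eye': array([ 956.10874156, -201.63923786,  812.59969413]), 'attitude': array([0.52881791, 0.32974456, 1.10700653])}
wrist {'vfov': 70.75778949467548, 'cx': 319.6104509227603, 'cy': 239.67921115156616, 'tool_from_camera': array([[ 3.27939834e-04,  9.59104808e-01,  2.83050983e-01,
         7.66555705e+01],
       [ 9.99999946e-01, -3.16474405e-04, -8.62307279e-05,
        -6.59240829e-01],
       [ 6.87408567e-06,  2.83050996e-01, -9.59104861e-01,
        -1.61986400e+02],
       [ 0.00000000e+00,  0.00000000e+00,  0.00000000e+00,
         1.00000000e+00]])}
{'t': 0.15, 'qpos': array([-1.15599310e+00,  4.23656446e-01,  1.63046479e+00, -1.97629892e-06,
        1.08859715e+00, -1.90166653e-02]), 'qvel': array([ 0.00020562, -0.00172522, -0.00011674, -0.00052488, -0.00065496,
       -0.00161838]), 'joint_torque': array([ 3.13964688e-05, -5.44981670e+01, -2.73919398e+01,  6.43174583e-02,
        2.05448165e-02, -8.74001194e-05]), 'ee_pos': array([ 262.56212801, -566.7262389 ,  222.10531522]), 'orientation': array([-3.06689823e+00, -6.75875543e-01,  3.50227187e-04]), 'ft_force': array([ 0.75689918, -0.48570233,  0.54531413]), 'moment': array([-0.05799511,  0.02152587, -0.03841854]), 'grasp_force': 0.0, 'width': 87.87773868539712}
```

View pics/scene0.png

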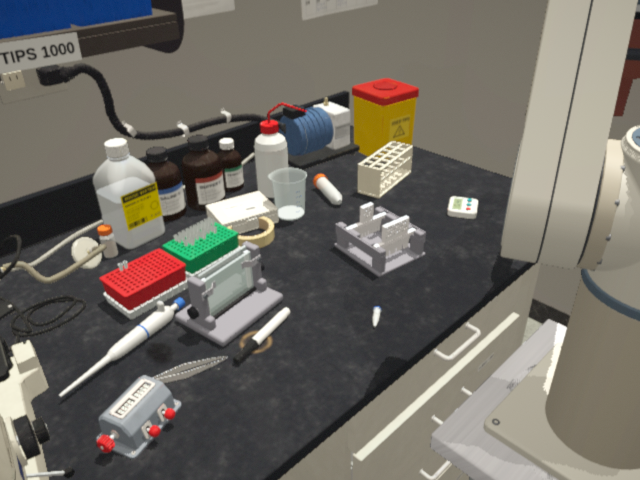

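View pics/side0.png

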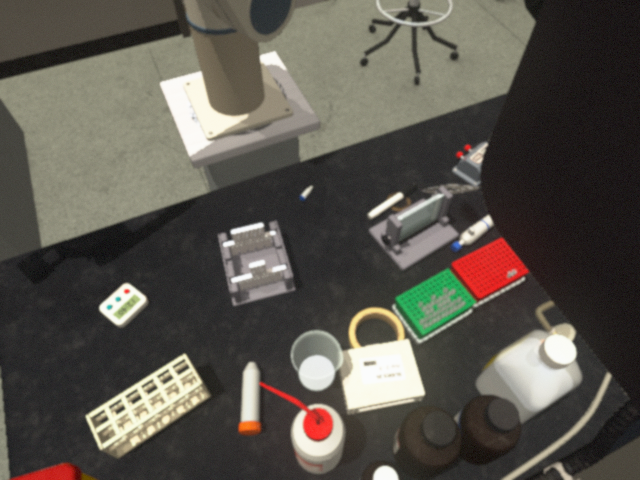

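Scene shows the rack at about (380,240) and the stand at (228,290). Side shows the rack at (255,262) and the stand at (413,228). The wide-grip comb looks like the one nearer the robot, at side (250,235). Next I'll get rough positions.

```bash
cat > h.py <<'E'
import numpy as np, cv2
from scipy.spatial.transform import Rotation as R
from workcell import ctrl
def cam(n,obs=None):
    p=ctrl.camera_params(n); f=240/np.tan(np.radians(p['vfov'])/2)
    if n=='wrist':
        T=p['tool_from_camera']; Rt=R.from_rotvec(obs['orientation']).as_matrix()
        return f,p['cx'],p['cy'],Rt@T[:3,:3],obs['ee_pos']+Rt@T[:3,3]
    return f,p['cx'],p['cy'],R.from_rotvec(p['attitude']).as_matrix(),p['eye']
def ray(c,uv):
    f,cx,cy,M,e=c; d=M@np.array([(uv[0]-cx)/f,-(uv[1]-cy)/f,-1]); return e,d/np.linalg.norm(d)
def onz(c,uv,z):
    e,d=ray(c,uv); return e+d*(z-e[2])/d[2]
def tri(c1,u1,c2,u2):
    (a,d),(b,g)=ray(c1,u1),ray(c2,u2)
    s=np.linalg.lstsq(np.c_[d,-g],b-a,rcond=None)[0]; p,q=a+s[0]*d,b+s[1]*g
    return (p+q)/2,np.linalg.norm(p-q)
def proj(c,P):
    f,cx,cy,M,e=c; q=M.T@(np.asarray(P,float)-e); return np.array([cx-f*q[0]/q[2],cy+f*q[1]/q[2]])
E
python3 - <<'E'
from h import *
s,d=cam('scene'),cam('side')
print('rack',onz(d,(256,262),40).round(), 'combs',onz(d,(249,228),80).round(),onz(d,(264,268),80).round(),'stand',onz(d,(413,235),0).round())
print('scene rack',onz(s,(380,245),20).round(),'stand',onz(s,(228,308),5).round())
a=cv2.imread('pics/scene0.png');b=cv2.imread('pics/side0.png')
r=lambda i,x,y:cv2.resize(i[y:y+100,x:x+133],(400,300),interpolation=cv2.INTER_CUBIC)
cv2.imwrite('pics/c1.png',np.vstack([np.hstack([r(a,320,185),r(a,165,240)]),np.hstack([r(b,190,212),r(b,350,180)])]))
E
```

```text
rack [ 487. -122.   40.] combs [ 437. -113.   80.] [ 529. -118.   80.] stand [535. 194.   0.]
scene rack [ 467. -113.   20.] stand [538. 194.   5.]
```

View pics/c1.png

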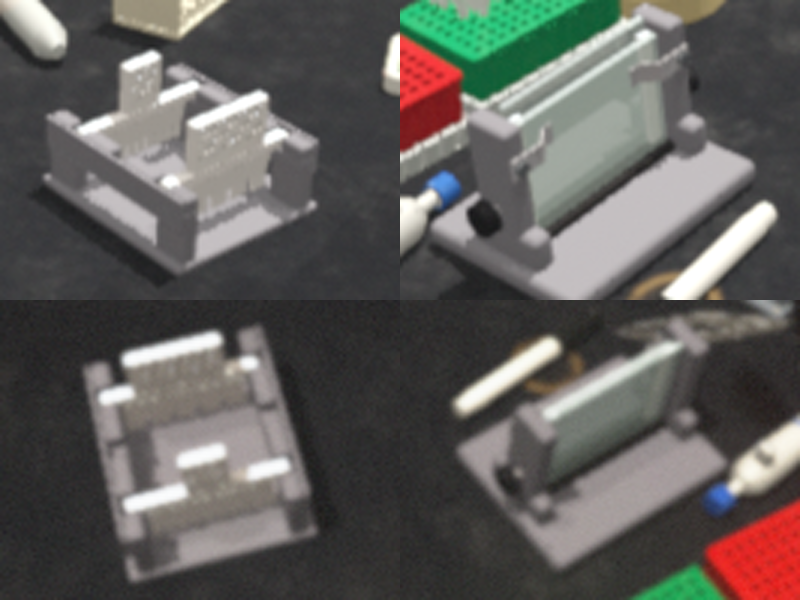

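The crops show the five-tooth comb (wide tab) in the notch nearer the robot. The front glass with its springs faces the robot, and the marker lies in front of it. I'll compute yaw estimates and the move to look from above.

```bash
cat >> h.py <<'E'
def goal(P,yaw,hand=0):
    """yaw: world angle of tool x, tool pointing down"""
    o=ctrl.get_obs(); Rt=R.from_rotvec(o['orientation'])
    G=R.from_matrix(np.array([[np.cos(yaw),np.sin(yaw),0],[np.sin(yaw),-np.cos(yaw),0],[0,0,-1]]))
    t=Rt.inv().apply(np.array(P)-o['ee_pos'])/150; w=(Rt.inv()*G).as_rotvec()/(np.pi/4)
    print('t',o['t'],'rows',t.round(4),w.round(4))
E
python3 - <<'E'
from h import *
s,d=cam('scene'),cam('side')
def S(u,v): return (320+u/3,185+v/3)
def D(u,v): return (190+u/3,212+(v-300)/3)
A=[onz(d,D(125,358),84),onz(d,D(222,340),84)]; B=[onz(d,D(180,458),84),onz(d,D(226,447),84)]
C=[onz(s,S(188,127),84),onz(s,S(268,95),84)]
print(A,B,C)
for p in (A,B,C): v=p[1]-p[0]; print(np.degrees(np.arctan2(v[1],v[0])),np.linalg.norm(v))
S2=lambda u,v:(165+(u-400)/3,240+v/3); D2=lambda u,v:(350+(u-400)/3,180+(v-300)/3)
for p in ([onz(s,S2(520,125),96),onz(s,S2(655,40),96)],[onz(d,D2(545,415),104),onz(d,D2(680,345),104)]):
    v=p[1]-p[0]; print(p,np.degrees(np.arctan2(v[1],v[0])),np.linalg.norm(v))
o=ctrl.get_obs(); print(R.from_rotvec(o['orientation']).as_matrix().round(3))
goal((480,-115,230),np.pi/2); goal((480,-115,230),-np.pi/2)
E
```

```text
[array([ 434.17660244, -144.68050511,   84.        ]), array([445.97247017, -86.31172056,  84.        ])] [array([ 514.50551162, -138.10893352,   84.        ]), array([ 518.5860774 , -111.15970655,   84.        ])] [array([438.49271698, -82.87386653,  84.        ]), array([ 427.8878752 , -145.91941822,   84.        ])]
78.57485823113372 59.54878256844736
81.38986041119193 27.256409361147053
-99.54829259099735 63.931246329964004
[array([516.03408724, 241.30453582,  96.        ]), array([528.2187382 , 145.09504891,  96.        ])] -82.78208346990903 96.97799281182124
[array([545.91529134, 137.46286334, 104.        ]), array([533.61319151, 241.17241669, 104.        ])] 96.76485453602405 104.43664641792742
[[ 0.907  0.42  -0.   ]
 [ 0.42  -0.907  0.001]
 [ 0.    -0.001 -1.   ]]
t 0.15 rows [ 2.5812 -2.1233 -0.0502] [-1.3000e-03 -8.0000e-04 -1.4476e+00]
t 0.15 rows [ 2.5812 -2.1233 -0.0502] [-9.0000e-04  1.4000e-03  2.5524e+00]
```

```bash
python3 -m inch '[[1,-0.82,0,0,0,0,-1],[1,-0.82,0,0,0,0,-1],[1,-0.82,0,0,0,0,-1],[1,-0.82,0,0,0,0,-1]]' && python3 -m inch '[[1,-0.82,0,0,0,-0.6,-1],[1,-0.82,0,0,0,-0.6,-1],[1,-0.82,0,0,0,-0.6,-1],[1,-0.82,0,0,0,-0.6,-1],[1,-0.82,0,0,0,-0.6,-1]]'; python3 -c "
from h import *
goal((470,-115,230),np.radians(79.5))"
```

```text
t: 0.65
ee_pos: [347.9, -389.1, 222.5]
orientation: [-3.065, -0.681, 0.001]
ft_force: [-0.2, -0.6, 0.0]
width: 87.5
grasp_force: 0.0
t: 1.27
ee_pos: [431.7, -218.3, 222.7]
orientation: [2.825, 1.374, -0.0]
ft_force: [-0.1, -0.2, -0.3]
width: 87.9
grasp_force: 0.0
t 1.275 rows [ 0.699  -0.2242 -0.0492] [ 2.000e-04  6.000e-04 -6.139e-01]
```

```bash
python3 -m inch '[[0.7,-0.22,-0.05,0,0,-0.61,-1],[0.7,-0.22,-0.05,0,0,-0.61,-1],[0.7,-0.22,-0.05,0,0,-0.61,-1],[0.7,-0.22,-0.05,0,0,-0.61,-1],[0.7,-0.22,-0.05,0,0,-0.61,-1]]'; python3 -c "
from h import *
o=ctrl.get_obs();print(o['ee_pos'],o['orientation']); i=ctrl.get_image('wrist')[:,:,::-1]; cv2.imwrite('pics/w1.png',i); np.save('o1.npy',o,allow_pickle=True)"
```

```text
t: 1.9
ee_pos: [470.2, -116.2, 230.1]
orientation: [2.423, 1.999, -0.0]
ft_force: [0.6, -0.5, -1.0]
width: 87.9
grasp_force: 0.0
[ 470.15562781 -116.24624183  230.07160725] [ 2.42332696e+00  1.99926826e+00 -3.92322805e-04]
```

View pics/w1.png

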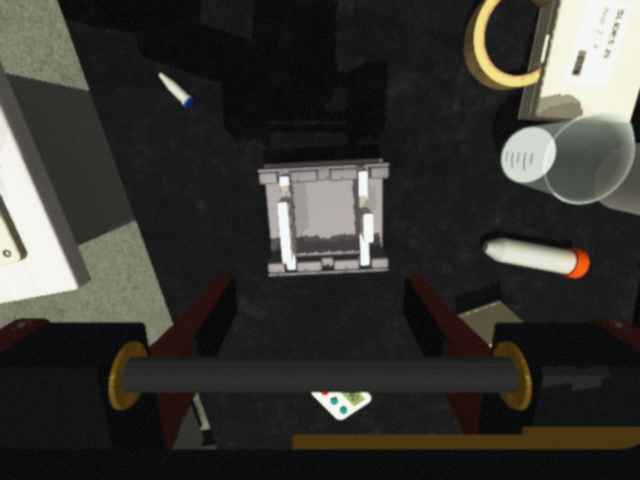

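The five-tooth comb's tab is at about (288,235) and the ten-tooth comb's at (367,228), nearly vertical in the image, with the yaw about 2° off. Now I'll measure the tab top by mask.

Run:
```python
from h import *
o=np.load('o1.npy',allow_pickle=True).item(); c=cam('wrist',o)
i=cv2.imread('pics/w1.png'); roi=i[150:290,250:400]
cv2.imwrite('pics/w1c.png',cv2.resize(roi,(640,598),interpolation=cv2.INTER_CUBIC))
m=(i.min(2)>215).astype(np.uint8); m[:150]=0;m[290:]=0;m[:,:250]=0;m[:,400:]=0
n,l,s,ce=cv2.connectedComponentsWithStats(m)
for k in range(1,n):
    if s[k,4]<40: continue
    pts=np.argwhere(l==k)[:,::-1].astype(np.float32)
    r=cv2.minAreaRect(pts); b=cv2.boxPoints(r); w=np.array([onz(c,q,84)[:2] for q in b]).round(1)
    print(s[k],r, w.tolist(), onz(c,r[0],84).round(1))
```

```text
[359 172   9  25 193] ((363.0, 184.0), (8.0, 24.0), 0.0) [[509.7, -95.0], [513.1, -73.6], [520.2, -75.0], [516.9, -96.4]] [515.  -84.9  84. ]
[280 177   8  10  69] ((283.5, 181.5), (9.0, 7.0), 90.0) [[442.5, -64.5], [448.7, -65.7], [447.0, -73.6], [440.8, -72.4]] [444.8 -69.   84. ]
[278 203  17  66 589] ((284.7936096191406, 235.757568359375), (66.51073455810547, 11.567083358764648), 81.4163818359375) [[431.8, -87.2], [442.5, -87.7], [437.9, -152.7], [426.6, -152.3]] [ 434.8 -119.    84. ]
[361 214  12  51 423] ((366.5, 239.0), (50.0, 11.0), 90.0) [[508.9, -112.0], [519.0, -113.9], [511.7, -162.9], [501.2, -160.9]] [ 510.3 -136.9   84. ]
```

View pics/w1c.png

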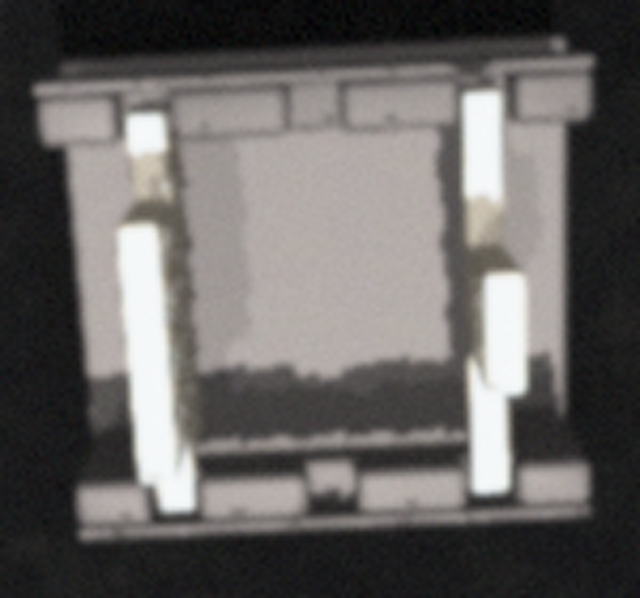

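The bar direction is still ambiguous: which face is flat? I'll take an oblique view from the +x side.

```bash
python3 -m inch '[[-0.07,0.9,0.33,0,0,0,-1],[-0.07,0.9,0.33,0,0,0,-1],[-0.07,0.9,0.33,0,0,0,-1],[-0.07,0.9,0.33,0,0,0,-1]]'
python3 - <<'E'
from h import *
o=ctrl.get_obs(); i=ctrl.get_image('wrist')[:,:,::-1]; cv2.imwrite('pics/w2.png',i); np.save('o2.npy',o,allow_pickle=True)
c=cam('wrist',o); p=proj(c,(437,-119,50)).round(); print(o['ee_pos'],p)
u,v=int(p[0]),int(p[1]); x=max(0,u-70);y=max(0,v-60)
cv2.imwrite('pics/w2c.png',cv2.resize(i[y:y+120,x:x+160],(800,600),interpolation=cv2.INTER_CUBIC)); print(x,y)
E
```

```text
t: 2.45
ee_pos: [600.7, -150.8, 179.6]
orientation: [-2.419, -2.002, 0.002]
ft_force: [0.1, -0.6, -0.4]
width: 87.5
grasp_force: 0.0
[ 600.69135584 -150.80303838  179.6373865 ] [135. 230.]
65 170
```

View pics/w2c.png

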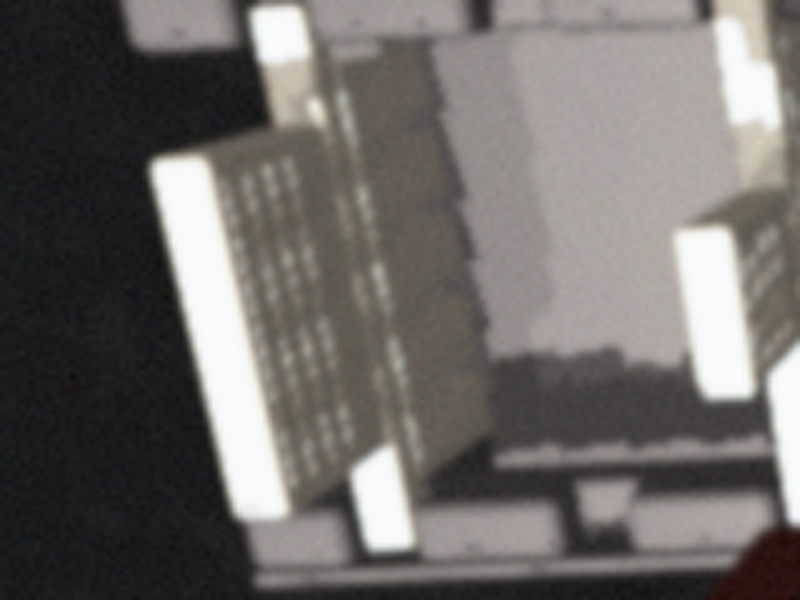

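Run:
```python
from h import *
o=np.load('o2.npy',allow_pickle=True).item(); c=cam('wrist',o)
C=lambda u,v:(65+u/5,170+v/5)
P={k:onz(c,C(*q),84) for k,q in dict(tl=(152,160),tr=(212,155),bl=(235,518),br=(290,515)).items()}
for k in P: print(k,P[k].round(1))
y=(P['tr']-P['br']);print('yaw',np.degrees(np.arctan2(y[1],y[0])),np.linalg.norm(y)); yl=P['tl']-P['bl'];print(np.degrees(np.arctan2(yl[1],yl[0])),np.linalg.norm(yl), np.linalg.norm(P['tr']-P['tl']))
y/=np.linalg.norm(y); x=np.array([y[1],-y[0],0]); m=(P['tr']+P['br'])/2
for dx in (0,-3,-7):
  for z in (50,42,24,12):
    print(dx,z,[((proj(c,np.r_[(m+x*dx+y*s)[:2],z])-[65,170])*5).round().tolist() for s in (-39,0,39)])
# top centre
print(sum(P.values())/4)
```

```text
tl [435.6 -87.   84. ]
tr [444.9 -88.   84. ]
bl [ 426.9 -145.7   84. ]
br [ 436.  -146.9   84. ]
yaw 81.35324265864762 59.549413587348006
81.62827208130447 59.31524852227618 9.42409096112576
0 50 [[403.0, 492.0], [363.0, 287.0], [320.0, 67.0]]
0 42 [[424.0, 477.0], [386.0, 277.0], [345.0, 62.0]]
0 24 [[468.0, 444.0], [433.0, 254.0], [396.0, 50.0]]
0 12 [[494.0, 425.0], [462.0, 240.0], [427.0, 43.0]]
-3 50 [[387.0, 493.0], [346.0, 288.0], [303.0, 68.0]]
-3 42 [[408.0, 477.0], [369.0, 277.0], [328.0, 62.0]]
-3 24 [[453.0, 445.0], [417.0, 255.0], [380.0, 51.0]]
-3 12 [[480.0, 425.0], [447.0, 241.0], [411.0, 44.0]]
-7 50 [[365.0, 493.0], [324.0, 289.0], [280.0, 69.0]]
-7 42 [[387.0, 478.0], [348.0, 278.0], [305.0, 63.0]]
-7 24 [[433.0, 446.0], [397.0, 255.0], [358.0, 52.0]]
-7 12 [[461.0, 426.0], [427.0, 241.0], [391.0, 44.0]]
[ 435.8415771  -116.90429552   84.        ]
```

The tooth tips at crop (490,430), (465,240) and (435,50) match the flush-face hypothesis. So the flat back faces +x world and no flip is needed. The tab is 9.4 x 59.4 mm at (436,-117) with yaw about 81.4°. I'll hover close and check.

```bash
python3 -c "
from h import *
goal((436,-117,125),np.radians(81.4))"
```

```text
t 2.5 rows [ 0.0147 -1.1146  0.3707] [-0.0024 -0.0002 -0.0481]
```

```bash
python3 -m inch '[[0.015,-0.4,0,0,0,-0.045,-1],[0.015,-0.8,0.1,0,0,-0.045,-1],[0.015,-1,0.3,0,0,-0.045,-1],[0.015,-1,0.37,0,0,-0.045,-1],[0.015,-1,0.37,0,0,-0.045,-1]]';  python3 -m inch '[[0,-0.115,0,0,0,0,-1],[0,-0.115,0,0,0,0,-1],[0,-0.115,0,0,0,0,-1]]'
cat > tab.py <<'E'
from h import *
import sys
o=ctrl.get_obs(); i=ctrl.get_image('wrist')[:,:,::-1]; cv2.imwrite('pics/w3.png',i); np.save('o3.npy',o,allow_pickle=True)
c=cam('wrist',o); print(o['ee_pos'])
m=(i.min(2)>200).astype(np.uint8); n,l,s,ce=cv2.connectedComponentsWithStats(m)
for k in range(1,n):
    if s[k,4]<150: continue
    pts=np.argwhere(l==k)[:,::-1].astype(np.float32); r=cv2.minAreaRect(pts)
    print(s[k],[onz(c,q,84)[:2].round(1).tolist() for q in cv2.boxPoints(r)],onz(c,r[0],84)[:2].round(1))
print(proj(c,(436,-87,84)),proj(c,(430,-146,84)))
E
python3 tab.py
```

```text
t: 3.12
ee_pos: [454.9, -120.4, 125.8]
orientation: [2.383, 2.046, 0.001]
ft_force: [0.4, 0.2, -0.2]
width: 87.7
grasp_force: 0.0
t: 3.5
ee_pos: [437.6, -117.7, 125.6]
orientation: [2.382, 2.047, 0.001]
ft_force: [0.8, -0.9, 0.4]
width: 88.1
grasp_force: 0.0
[ 437.64012491 -117.70184772  125.61418863]
[599   0  41  64 996] [[597.0, 4.2], [606.8, 7.9], [629.3, -25.9], [619.2, -30.0]] [612.8 -10.5]
[143  27  42  46 576] [[360.8, 27.8], [367.2, 31.2], [381.7, 10.1], [375.2, 6.5]] [371.1  19. ]
[ 606  129   34   73 1849] [[611.4, -59.5], [630.1, -62.3], [634.9, -105.2], [615.0, -102.2]] [622.8 -81.6]
[421 174  23  60 966] [[501.6, -104.5], [506.4, -68.8], [518.4, -71.5], [514.3, -107.3]] [510.2 -87.6]
[442 174  24  14 300] [[517.1, -70.8], [530.6, -72.9], [530.4, -80.7], [516.7, -78.6]] [523.7 -75.7]
[ 286  181  118  129 9382] [[424.7, -60.9], [493.9, -71.5], [487.0, -156.3], [409.6, -144.5]] [ 454.1 -105.9]
[429 241  20  42 628] [[507.0, -111.4], [518.8, -113.2], [517.6, -141.2], [505.3, -139.4]] [ 512.2 -126. ]
[   0  250   29   73 1127] [[238.1, -76.3], [255.6, -79.0], [235.5, -127.7], [216.9, -124.9]] [ 236.9 -101.2]
[ 575  279   65   36 1600] [[599.1, -166.4], [601.9, -147.3], [645.4, -164.6], [643.7, -184.5]] [ 622.4 -165.5]
[327 295  48  18 511] [[436.5, -143.0], [468.6, -141.5], [469.3, -152.9], [436.7, -154.5]] [ 452.8 -147.9]
[287 301  22  12 253] [[411.3, -138.8], [425.1, -140.9], [423.8, -148.9], [409.9, -146.8]] [ 417.5 -143.8]
[378 301  25  11 260] [[471.0, -147.9], [486.8, -150.3], [486.2, -157.7], [470.3, -155.3]] [ 478.6 -152.8]
[311.47398954 220.27466157] [316.49421287 306.83857378]
```

View pics/w3.png

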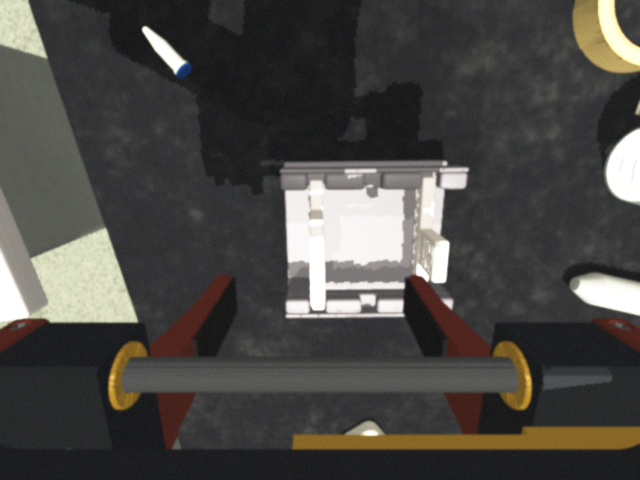

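The tab runs from about (317,222) to (318,308), almost midway between the fingers and parallel to them. Measuring the offset with a higher threshold.

Run:
```python
from h import *
o=np.load('o3.npy',allow_pickle=True).item(); c=cam('wrist',o); i=cv2.imread('pics/w3.png').astype(int)
for v in (230,250,270,285,300):
    g=i[v-3:v+4,295:340].mean((0,2)); print(v,g.round().astype(int).tolist())
for q in [(309,232),(324.5,232),(311.5,285),(326,285)]: print(onz(c,q,84).round(1))
```

```text
230 [250, 250, 250, 250, 249, 250, 249, 250, 249, 249, 249, 249, 248, 241, 229, 228, 235, 239, 239, 240, 240, 240, 240, 240, 240, 239, 237, 231, 229, 235, 239, 240, 240, 240, 240, 240, 240, 239, 240, 239, 239, 240, 240, 239, 240]
250 [250, 250, 250, 250, 250, 249, 250, 249, 249, 249, 249, 249, 249, 249, 252, 255, 255, 255, 255, 255, 255, 255, 255, 255, 255, 255, 255, 255, 255, 250, 241, 240, 240, 240, 240, 240, 240, 241, 241, 242, 242, 242, 243, 245, 246]
270 [150, 149, 143, 139, 133, 129, 126, 123, 124, 124, 124, 124, 124, 138, 207, 253, 255, 255, 255, 255, 255, 255, 255, 255, 255, 255, 255, 255, 255, 248, 184, 133, 122, 122, 122, 122, 123, 123, 128, 130, 130, 126, 124, 123, 125]
285 [82, 80, 81, 81, 81, 82, 81, 82, 81, 80, 81, 82, 82, 90, 149, 243, 255, 255, 255, 255, 255, 255, 255, 255, 255, 255, 255, 255, 255, 253, 240, 231, 229, 232, 237, 239, 240, 239, 235, 228, 219, 218, 224, 227, 228]
300 [164, 164, 165, 165, 165, 165, 166, 166, 166, 166, 166, 163, 155, 141, 158, 235, 255, 255, 255, 255, 255, 255, 255, 255, 255, 255, 255, 255, 255, 252, 200, 150, 152, 165, 170, 171, 171, 171, 172, 173, 172, 173, 174, 174, 172]
[433.3 -94.2  84. ]
[442.9 -95.6  84. ]
[ 429.2 -129.9   84. ]
[ 438.6 -131.3   84. ]
```

```bash
python3 -m inch '[[0,-0.015,0.1,0,0,0,-1],[0,-0.015,0.3,0,0,0,-1],[0,-0.015,0.42,0,0,0,-1],[0,-0.015,0.46,0,0,0,-1],[0,-0.015,0.46,0,0,0,-1],[0,-0.015,0.46,0,0,0,-1]]'; python3 -m inch '[[0,0,0,0,0,0,1],[0,0,0,0,0,0,1],[0,0,0,0,0,0,1],[0,0,0,0,0,0,1],[0,0,0,0,0,0,1],[0,0,0,0,0,0,1],[0,0,0,0,0,0,1],[0,0,0,0,0,0,1]]'
```

```text
t: 4.3
ee_pos: [435.5, -117.4, 56.8]
orientation: [2.382, 2.047, 0.001]
ft_force: [0.1, -0.2, -0.3]
width: 88.0
grasp_force: 0.0
t: 5.3
ee_pos: [434.9, -117.2, 56.2]
orientation: [-2.383, -2.047, 0.0]
ft_force: [-0.6, 0.1, -0.2]
width: 11.1
grasp_force: 0.0
```

```bash
python3 -m inch '[[0,0,0,0,0,0,1],[0,0,0,0,0,0,1],[0,0,0,0,0,0,1]]'; python3 -m inch '[[0,0,-0.1,0,0,0,1],[0,0,-0.2,0,0,0,1],[0,0,-0.4,0,0,0,1],[0,0,-0.6,0,0,0,1],[0,0,-0.8,0,0,0,1],[0,0,-0.9,0,0,0,1],[0,0,-0.9,0,0,0,1]]'; python3 -c "
from h import *
goal((520,190,235),np.radians(96.8))
i=ctrl.get_image('wrist')[:,:,::-1]; cv2.imwrite('pics/w4.png',i); i=ctrl.get_image('scene')[:,:,::-1]; cv2.imwrite('pics/s4.png',i)"
```

```text
t: 5.68
ee_pos: [434.9, -117.2, 56.2]
orientation: [-2.383, -2.047, 0.0]
ft_force: [0.6, -0.4, -0.4]
width: 8.9
grasp_force: 30.0
t: 6.55
ee_pos: [435.4, -117.4, 192.3]
orientation: [2.381, 2.046, 0.002]
ft_force: [0.0, 0.2, -0.4]
width: 9.2
grasp_force: 30.0
t 6.55 rows [ 2.1105  0.2494 -0.2845] [ 0.0032  0.0009 -0.3438]
```

Comb held and lifted. Moving next to the stand to look at the slot.

```bash
python3 -m inch '[[0.3,0.03,0,0,0,-0.1,1],[0.7,0.07,0,0,0,-0.2,1],[1,0.1,0,0,0,-0.34,1],[1,0.1,0,0,0,-0.34,1],[1,0.1,0,0,0,-0.34,1]]'; python3 -c "
from h import *
goal((470,175,195),np.radians(96.8))"
```

```text
t: 7.28
ee_pos: [471.4, 28.6, 190.1]
orientation: [-2.088, -2.345, 0.003]
ft_force: [-0.1, 0.5, -0.2]
width: 8.6
grasp_force: 30.0
t 7.275 rows [ 0.9705  0.1032 -0.0331] [-0.0032  0.0001 -0.0039]
```

```bash
python3 -m inch '[[0.3,0.03,0,0,0,0,1],[0.7,0.07,-0.02,0,0,0,1],[0.97,0.1,-0.03,0,0,0,1],[0.97,0.1,-0.03,0,0,0,1],[0.97,0.1,-0.03,0,0,0,1]]'; python3 -c "
from h import *
o=ctrl.get_obs(); i=ctrl.get_image('wrist')[:,:,::-1]; cv2.imwrite('pics/w5.png',i); np.save('o5.npy',o,allow_pickle=True)
c=cam('wrist',o); print(o['ee_pos'],proj(c,(525,190,96)))
cv2.imwrite('pics/w5b.png',np.clip(i*0.8,0,255))"
```

```text
t: 7.9
ee_pos: [470.1, 173.6, 195.2]
orientation: [-2.091, -2.345, 0.002]
ft_force: [0.1, -0.0, -0.4]
width: 8.9
grasp_force: 30.0
[470.10435467 173.63730808 195.19847581] [391.95299058 228.76164761][ WARN:0@1.397] global loadsave.cpp:1063 imwrite_ Unsupported depth image for selected encoder is fallbacked to CV_8U.
```

View pics/w5.png

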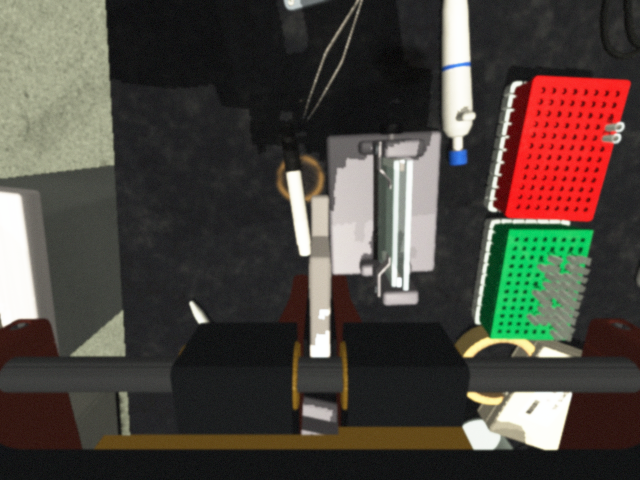

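The held comb runs along u≈320 (rows 197-355). The stand's uprights are at (388,148) and (400,298), with the glass edges between at u≈390-405. Zooming in on the slot.

Run:
```python
import cv2
i=cv2.imread('pics/w5.png')
a=cv2.resize(i[130:230,340:440],(400,400),interpolation=cv2.INTER_CUBIC);b=cv2.resize(i[220:320,340:440],(400,400),interpolation=cv2.INTER_CUBIC)
import numpy as np; cv2.imwrite('pics/w5c.png',np.hstack([a,b]))
```

```text
(no output)
```

View pics/w5c.png

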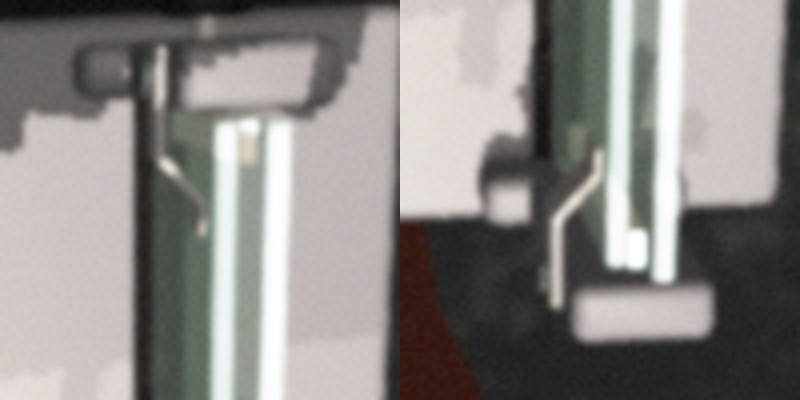

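Front glass's bright top edge: A (215-238), B (205-230). Back glass: A (268-292), B (252-278). White spacers close off the slot ends. Next, subpixel edge fits.

```bash
cat > slot.py <<'E'
from h import *
def bands(i,c,v0,v1,u0,u1,thr=215):
    F=[];B=[]
    for v in range(v0,v1,2):
        g=i[v,u0:u1].min(1).astype(float); on=g>thr; e=np.flatnonzero(np.diff(on.astype(int)))
        if len(e)!=4 or on[0]: continue
        s=[u0+k+(thr-g[k])/(g[k+1]-g[k]) for k in e]
        F.append([onz(c,(s[0]+0.,v),96)[:2],onz(c,(s[1],v),96)[:2]]); B.append([onz(c,(s[2],v),104)[:2],onz(c,(s[3],v),104)[:2]])
    F,B=np.array(F),np.array(B); print(len(F),'rows')
    for n,X in (('F',F),('B',B)):
        m=X.mean(1); k=np.polyfit(m[:,1],m[:,0],1); w=(X[:,1]-X[:,0])[:,0].mean()
        print(n,'x at y=185: %.2f'%np.polyval(k,185),'dir %.2f deg'%(90-np.degrees(np.arctan(k[0]))),'width %.2f'%w,'resid %.2f'%np.std(m[:,0]-np.polyval(k,m[:,1])))
E
python3 - <<'E'
from slot import *
o=np.load('o5.npy',allow_pickle=True).item(); c=cam('wrist',o); i=cv2.imread('pics/w5.png')
for t in (190,205,220): bands(i,c,172,284,385,418,t)
print('ends',onz(c,(402,160.5),96),onz(c,(399.3,286.5),96),'uprights',[onz(c,(340+x/4,y),101).round(1) for x,y in((182,152.5),(325,152.5))],[onz(c,(340+x/4,y),101).round(1) for x,y in((175,298),(313,298))])
# held comb bar ends rows / tool-x
g=i[185:215,320].astype(int).mean(1); print(g.astype(int))
g=i[330:365,320].astype(int).mean(1); print(g.astype(int))
print('upright rows', i[128:165,398].mean(1).astype(int), i[280:310,400].mean(1).astype(int))
E
```

```text
29 rows
F x at y=185: 528.74 dir 99.62 deg width 4.37 resid 0.51
B x at y=185: 536.36 dir 98.79 deg width 5.28 resid 0.10
56 rows
F x at y=185: 528.43 dir 99.27 deg width 3.53 resid 0.46
B x at y=185: 536.43 dir 99.00 deg width 4.80 resid 0.18
56 rows
F x at y=185: 528.44 dir 99.27 deg width 2.90 resid 0.45
B x at y=185: 536.33 dir 99.00 deg width 4.09 resid 0.12
ends [523.22418852 243.2773246   96.        ] [539.8973674  141.27433982  96.        ] uprights [array([508.9, 247.7, 101. ]), array([535. , 250.7, 101. ])] [array([527.4, 131.6, 101. ]), array([555.9, 134.9, 101. ])]
[119 118 114 110 100  93  86  75  64  76 107 135 164 187 197 201 202 204
 202 200 204 203 203 200 201 202 200 202 201 201]
[192 192 194 200 233 252 254 254 254 254 254 254 254 254 254 254 254 254
 254 254 254 254 255 254 254 253 236 156  74  45  43  43  46  52  54]
upright rows [ 15  18  14  17  17  41  68  86  95  97  86  77  72  84 102 124 156 183
 196 193 197 197 199 197 195 199 194 177 159 138 134 151 193 229 239 242
 244] [252 252 252 252 252 249 225 143  83  62  71  98 131 163 185 197 202 207
 208 205 202 199 194 170 129  76  47  36  40  40]
```

Run:
```python
from h import *
o=np.load('o5.npy',allow_pickle=True).item(); c=cam('wrist',o); i=cv2.imread('pics/w5.png')
Rt=R.from_rotvec(o['orientation'])
for v in (204,212,222,245,330,340,350):
    g=i[v-1:v+2,295:345].mean((0,2)); print(v,g.astype(int).tolist())
def tool(uv,z): return Rt.inv().apply(onz(c,uv,o['ee_pos'][2]-z)-o['ee_pos']).round(2)
print('far end',tool((320,195.5),6.2),'near end',tool((320,357),6.2), 'tab ends', tool((320,357),-28))
for v in (204,212): print(tool((310,v),6.2),tool((330,v),6.2))
print(np.degrees(np.arctan2(*Rt.as_matrix()[[1,0],0])))
```

```text
204 [252, 253, 253, 253, 252, 251, 248, 243, 230, 193, 128, 69, 47, 45, 50, 80, 130, 170, 191, 200, 201, 201, 199, 200, 201, 202, 201, 204, 203, 203, 202, 198, 180, 139, 98, 81, 85, 96, 111, 148, 186, 202, 203, 203, 204, 203, 203, 202, 202, 201]
212 [250, 252, 253, 253, 253, 252, 251, 249, 245, 233, 203, 138, 73, 41, 40, 65, 116, 163, 190, 198, 199, 200, 199, 201, 202, 201, 202, 202, 202, 203, 201, 197, 176, 139, 118, 132, 159, 177, 191, 202, 204, 204, 204, 202, 204, 204, 203, 204, 203, 203]
222 [244, 250, 253, 253, 253, 253, 253, 253, 252, 250, 245, 229, 183, 107, 52, 61, 113, 160, 190, 197, 199, 199, 200, 200, 200, 200, 200, 202, 202, 203, 200, 196, 176, 136, 110, 127, 157, 181, 200, 205, 205, 206, 207, 207, 206, 206, 205, 205, 205, 208]
245 [44, 71, 131, 206, 245, 252, 253, 254, 254, 254, 254, 253, 251, 244, 219, 161, 124, 121, 126, 126, 125, 125, 125, 126, 127, 128, 125, 127, 127, 126, 127, 126, 125, 113, 97, 108, 147, 179, 206, 219, 223, 224, 223, 223, 223, 223, 222, 223, 222, 221]
330 [19, 23, 26, 31, 31, 31, 33, 30, 29, 23, 18, 15, 15, 22, 58, 111, 152, 176, 187, 190, 190, 191, 192, 190, 192, 191, 191, 193, 192, 195, 209, 220, 220, 203, 154, 85, 34, 17, 20, 17, 23, 27, 32, 34, 33, 33, 29, 27, 21, 16]
340 [24, 32, 35, 35, 32, 32, 31, 30, 32, 27, 27, 27, 19, 24, 56, 104, 150, 174, 186, 198, 233, 252, 254, 254, 254, 254, 254, 254, 254, 254, 254, 254, 253, 246, 198, 102, 36, 21, 23, 28, 28, 29, 30, 32, 33, 34, 33, 34, 29, 25]
350 [70, 70, 68, 67, 60, 49, 36, 32, 29, 30, 30, 31, 29, 38, 107, 202, 246, 253, 254, 254, 254, 254, 254, 254, 254, 254, 254, 254, 254, 254, 254, 254, 253, 249, 222, 135, 56, 30, 27, 29, 30, 31, 32, 34, 42, 50, 59, 63, 67, 65]
far end [51.43 -1.07  6.17] near end [-42.34  -1.01   6.23] tab ends [-17.84  -1.08 -27.99]
[47.14 -6.1   6.18] [47.14  3.96  6.16]
[43.04 -6.13  6.18] [43.04  4.    6.17]
96.55901979416709
```

Both glasses measure 4 mm thick and 8 mm apart, with the slot centre at about (531,192) and direction 99.1°. The held bar shows a camera bias of about -1.4 mm in tool y, so I'll hover and compare bar and slot in one picture.

```bash
python3 -c "
from h import *
goal((530,189.5,170),np.radians(99.1))"
```

```text
t 7.95 rows [0.0613 0.4087 0.168 ] [-0.0014  0.0007 -0.0573]
```

```bash
python3 -m inch '[[0.06,0.15,0,0,0,-0.05,1],[0.06,0.35,0,0,0,-0.057,1],[0.06,0.41,0.08,0,0,-0.057,1],[0.06,0.41,0.15,0,0,-0.057,1],[0.06,0.41,0.22,0,0,-0.057,1],[0.06,0.41,0.26,0,0,-0.057,1],[0.06,0.41,0.26,0,0,-0.057,1],[0.06,0.41,0.26,0,0,-0.057,1]]'; python3 -c "
from h import *
o=ctrl.get_obs(); i=ctrl.get_image('wrist')[:,:,::-1]; cv2.imwrite('pics/w6.png',i); np.save('o6.npy',o,allow_pickle=True)
cv2.imwrite('pics/s6.png',ctrl.get_image('scene')[:,:,::-1]);cv2.imwrite('pics/d6.png',ctrl.get_image('side')[:,:,::-1])
print(o['ee_pos'],np.degrees(np.arctan2(*R.from_rotvec(o['orientation']).as_matrix()[[1,0],0])))
cv2.imwrite('pics/w6c.png',cv2.resize(i[120:270,220:420],(800,600),interpolation=cv2.INTER_CUBIC))"
```

```text
t: 8.95
ee_pos: [530.5, 191.3, 157.0]
orientation: [2.036, 2.392, 0.001]
ft_force: [0.2, 0.2, -0.3]
width: 8.8
grasp_force: 30.0
[530.54999461 191.30867208 156.98676037] 99.20790145073062
```

View pics/w6c.png

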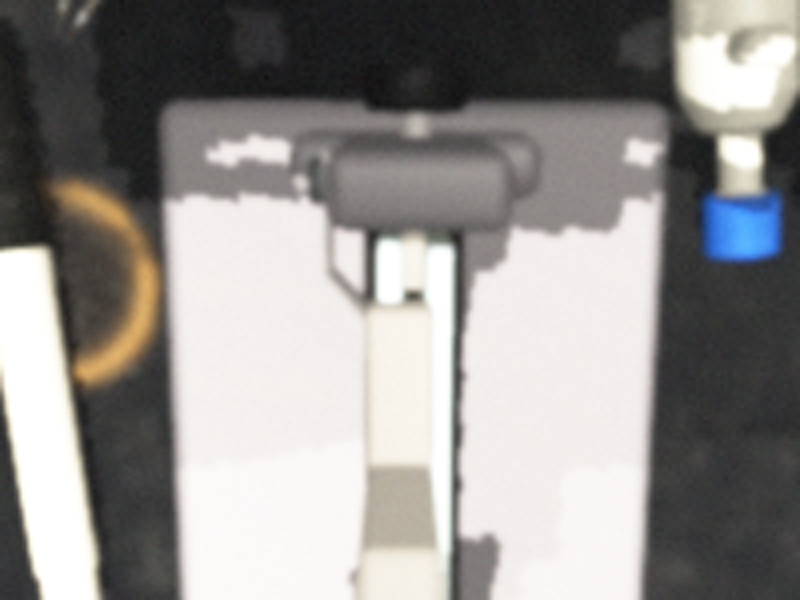

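The slot is visible beyond the bar end: front glass 376-403, white spacer (slot) 404-424, back glass 430-454. The bar edges are at 367 and 432 (crop px). Working out the offset.

Run:
```python
from h import *
o=np.load('o6.npy',allow_pickle=True).item(); c=cam('wrist',o); i=cv2.imread('pics/w6.png')
Rt=R.from_rotvec(o['orientation'])
def ty(u,v,z): return Rt.inv().apply(onz(c,(u,v),z)-o['ee_pos']).round(2)[:2]
C=lambda x,y:(220+x/4,120+y/4)
zb=o['ee_pos'][2]-6.2
for v in (183,187,190,210,225): print(v,i[v-1:v+2,308:342].mean((0,2)).astype(int).tolist())
print('bar',ty(*C(367,315),zb),ty(*C(432,315),zb), ty(*C(366,440),zb))
print('front',[ty(*C(x,270),96) for x in(376,403)],'spacer',[ty(*C(x,270),96) for x in(404,424)],'back',[ty(*C(x,270),104) for x in(430,454)])
print('back low',[ty(*C(x,480),104) for x in(454,)],'upright y', ty(*C(420,228),101),ty(*C(420,240),96), 'barend',ty(*C(400,303),zb))
```

```text
183 [239, 232, 199, 130, 78, 116, 217, 252, 254, 254, 254, 253, 245, 242, 243, 244, 242, 236, 230, 243, 250, 252, 252, 249, 237, 170, 82, 77, 112, 131, 136, 135, 136, 134]
187 [238, 232, 199, 129, 80, 124, 224, 253, 255, 255, 255, 254, 247, 242, 243, 244, 243, 238, 242, 253, 255, 255, 255, 254, 243, 165, 78, 79, 112, 132, 149, 169, 176, 179]
190 [220, 223, 194, 131, 81, 123, 226, 253, 255, 255, 255, 253, 245, 237, 238, 238, 237, 234, 240, 253, 255, 255, 255, 254, 242, 165, 77, 77, 116, 141, 182, 223, 235, 238]
210 [239, 238, 230, 215, 223, 236, 241, 241, 242, 242, 242, 242, 242, 243, 242, 243, 243, 243, 241, 240, 249, 254, 255, 253, 229, 129, 90, 157, 220, 236, 239, 239, 239, 239]
225 [239, 238, 230, 210, 219, 235, 240, 241, 241, 242, 242, 242, 242, 242, 243, 243, 243, 243, 241, 238, 248, 254, 255, 253, 216, 111, 101, 170, 218, 235, 238, 239, 239, 239]
bar [49.85 -5.19] [49.85  2.95] [33.66 -5.42]
front [array([48.08, -4.92]), array([48.08, -0.47])] spacer [array([48.08, -0.31]), array([48.08,  2.98])] back [array([49.16,  3.78]), array([49.16,  7.58])]
back low [array([14.42,  8.  ])] upright y [55.43  2.21] [52.97  2.3 ] barend [51.36 -1.06]
```

The comb's tooth plane is about 0.8 mm too far in +y(tool), yaw is parallel and y is centred. I'll correct that and lower the tips into the mouth slowly.

```bash
python3 -m inch '[[0,-0.005,0.02,0,0,0,1],[0,-0.005,0.05,0,0,0,1],[0,-0.005,0.07,0,0,0,1],[0,-0.005,0.09,0,0,0,1],[0,-0.005,0.1,0,0,0,1],[0,-0.005,0.11,0,0,0,1],[0,-0.005,0.12,0,0,0,1],[0,-0.005,0.13,0,0,0,1],[0,-0.005,0.13,0,0,0,1]]'; python3 -m inch '[[0,0,0.01,0,0,0,1],[0,0,0.02,0,0,0,1],[0,0,0.02,0,0,0,1]]'
```

```text
t: 10.22
ee_pos: [529.7, 191.0, 137.1]
orientation: [-2.036, -2.392, 0.0]
ft_force: [0.3, 0.3, -0.5]
width: 8.8
grasp_force: 30.0
t: 10.6
ee_pos: [529.6, 191.0, 134.0]
orientation: [-2.036, -2.392, 0.0]
ft_force: [0.3, 0.7, 0.6]
width: 8.9
grasp_force: 30.0
```

```bash
python3 -m inch '[[0,0,0.01,0,0,0,1],[0,0,0.02,0,0,0,1],[0,0,0.02,0,0,0,1],[0,0,0.02,0,0,0,1]]'; python3 -c "
from h import *
i=ctrl.get_image('wrist')[:,:,::-1];s=ctrl.get_image('scene')[:,:,::-1];o=ctrl.get_obs();print(o['ee_pos'],o['ft_force'],o['moment'])
r=lambda i,x,y,w,h:cv2.resize(i[y:y+h,x:x+w],(400,600),interpolation=cv2.INTER_CUBIC)
cv2.imwrite('pics/w7c.png',np.hstack([r(i,270,140,100,150),r(s,170,190,110,165)]))"
```

```text
t: 11.1
ee_pos: [529.7, 191.0, 131.2]
orientation: [-2.036, -2.392, 0.0]
ft_force: [-0.1, -0.1, 0.4]
width: 8.6
grasp_force: 30.0
[529.7781776  191.01719797 131.23907039] [0.99795265 0.60762203 0.31638594] [-0.02835319 -0.10579241 -0.01168118]
```

View pics/w7c.png

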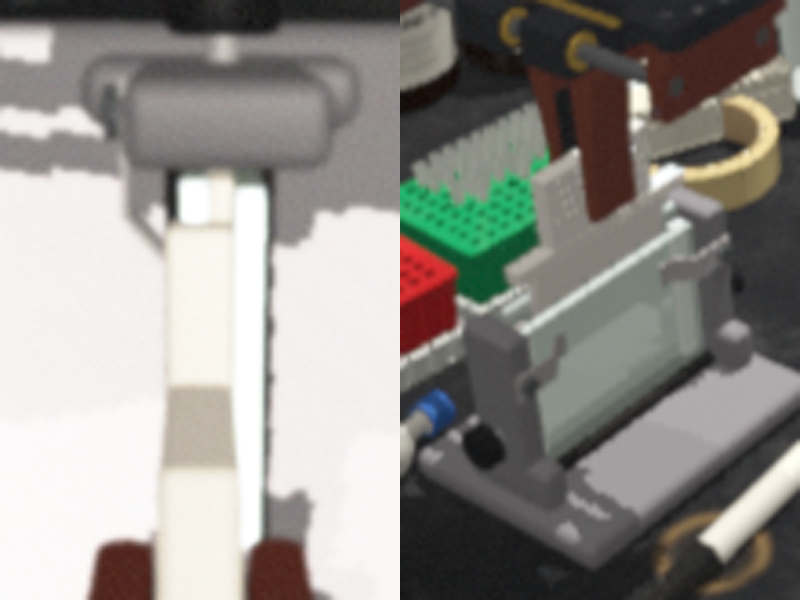

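The comb is behind the front glass and in front of the back glass, with no force. Going down to just before the drag.

```bash
python3 -m inch '[[0,0,0.01,0,0,0,1],[0,0,0.02,0,0,0,1],[0,0,0.03,0,0,0,1],[0,0,0.04,0,0,0,1],[0,0,0.05,0,0,0,1],[0,0,0.06,0,0,0,1],[0,0,0.07,0,0,0,1],[0,0,0.08,0,0,0,1],[0,0,0.08,0,0,0,1],[0,0,0.08,0,0,0,1]]'; python3 -m inch '[[0,0,0.007,0,0,0,1],[0,0,0.013,0,0,0,1],[0,0,0.013,0,0,0,1],[0,0,0.013,0,0,0,1]]'
```

```text
t: 12.45
ee_pos: [529.8, 191.0, 119.2]
orientation: [2.036, 2.392, 0.0]
ft_force: [0.7, 0.6, 0.4]
width: 9.0
grasp_force: 30.0
t: 12.95
ee_pos: [529.9, 191.1, 117.4]
orientation: [2.036, 2.392, 0.001]
ft_force: [0.1, 0.2, 3.9]
width: 8.8
grasp_force: 30.0
```

```bash
python3 -m inch '[[0,0,0.005,0,0,0,1],[0,0,0.01,0,0,0,1],[0,0,0.015,0,0,0,1],[0,0,0.02,0,0,0,1],[0,0,0.02,0,0,0,1],[0,0,0.02,0,0,0,1],[0,0,0.02,0,0,0,1]]'; python3 -c "
from h import *
w=ctrl.get_image('wrist')[:,:,::-1]
s=ctrl.get_image('scene')[:,:,::-1];o=ctrl.get_obs();print(o['ee_pos'],o['ft_force'],o['moment'],o['width'])
r=lambda i,x,y,w,h:cv2.resize(i[y:y+h,x:x+w],(400,600),interpolation=cv2.INTER_CUBIC)
cv2.imwrite('pics/w8c.png',np.hstack([r(w,270,140,100,150),r(s,185,205,80,120)]))"
```

```text
t: 13.82
ee_pos: [529.9, 191.1, 114.4]
orientation: [2.036, 2.392, 0.001]
ft_force: [-0.2, -0.4, 6.5]
width: 9.0
grasp_force: 30.0
[529.90465945 191.04535234 114.41300318] [-0.76399991  0.4275289   5.85896814] [ 3.64566907e-05 -2.47540246e-02 -9.49042675e-02] 8.842587712128942
```

View pics/w8c.png

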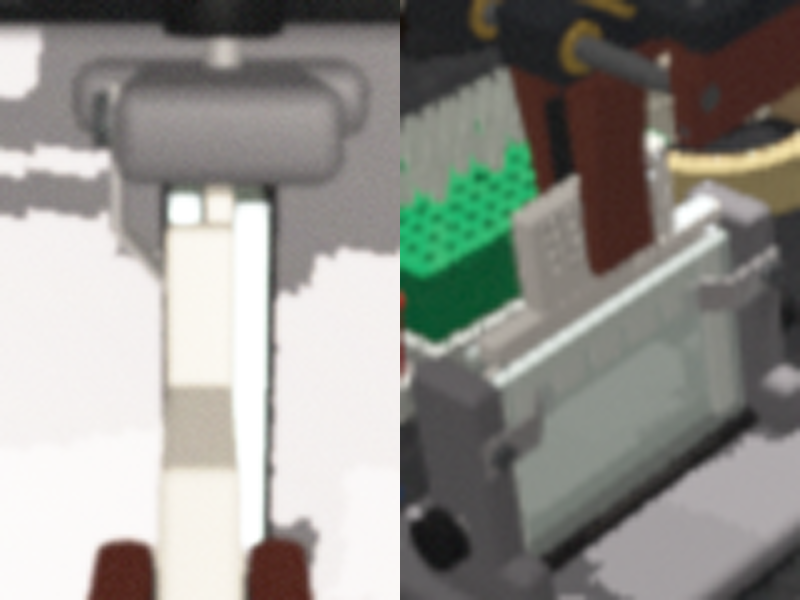

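The bar sits about 4 mm above the front edge with a 6 N push, matching the expected wedge force. The teeth show behind the front glass, and the lateral force is about 0. Handing in.

```bash
python3 -c "
from workcell import ctrl
print(ctrl.close_job())"
```

```text
the job is handed in; nothing more can be done
None
```

I handed the job in at about 14 s with the five-tooth comb still gripped and wedged in the slot, its bar about 4 mm above the front glass edge under about 6 N of push; no verdict was returned, and front-glass tilt and back-glass contact were judged only from push force and camera view.

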